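# Find the spindle flats by feel and hold the collar on them

### The arm

A 6-joint arm with a two-finger parallel gripper is mounted at the origin on a cart in front of the work surface, level with it; the furniture and walls round the work are solid. World frame = base frame: x ahead of the robot, y to its left, z up, the work surface at z = 0. Lengths are in m, angles in rad, forces in N, time in s.
With the tool pointing down it reaches from about 0.25 to 0.775 m from the base axis. Payload 4 kg.
Tool frame: the origin (TCP) lies on the front face of the gripper's body, between the roots of the fingers; the fingertips stand 97 mm ahead of it and the grasp point (between the pads) lies 78 mm ahead of it; z points along the fingers, y is the line along which they close (so a half turn about z gives the same grasp; the last joint's range is limited). The gripper opens to 94 mm and grips with 3 to 60 N. Pads are 16 mm wide; open, the fingers measure 119 mm over their backs; the gripper's body (75 mm by 177 mm) begins 78 mm behind the grasp point.
Start: joints at [-1.26, 0.087, 1.371, -0, 1.684, -0.103], TCP at [0.221, -0.504, 0.303] pointing down, gripper open.
Joint ranges: [-3.1, 3.1], [-0.76, 2.03], [0.27, 2.55], [-1.08, 4.22], [0.17, 2.65], [-2.57, 2.57]. Speed limits (rad/s): [2.79, 2.79, 3.14, 3.14, 3.14, 3.14].

### API

Orientations are given as a 3x3 rotation matrix whose columns are the frame's x, y, z axes.
In Python, from rig import arm gives the robot as it stands.
- The arm moves only by the shell command python3 -m handwheel 'ROWS' [OPENING] [FORCE]. ROWS is JSON, a list of rows, each a list of 2 entries, a list of its own where there are three numbers: the shift along the tool's x, y, z in m, then the turn, a rotation vector about the tool's x, y, z in rad. A call has 1 to 20 rows; each row is the pose to reach, as a shift and turn from the pose commanded when the call began, along the tool's axes at that moment; what a row does not reach only later rows make up. A row lasts 1/12 s, in which the tool goes at most 41.7 mm and 7.16 degrees, less where a joint would pass 70% of its speed; a pose out of reach is approached as far as the arm can. A call with a gripper value outside its range is refused whole. OPENING is the opening, from 0 (shut) to 1 (fully open), set as the call begins (- or left out, the last holds). The fingers move at their own pace and stop on an object; FORCE is the grip in N (left out, the last holds). Time passes only in rows, so rows that repeat a pose let the fingers close. It gives the time, the measured TCP pose, the force, the opening and the grip force at its end, in the units of the state.
- arm.state(): the state, without advancing time (a new reading comes with each control period).
- arm.snapshot(name): name is "side" or "top" or "wrist"; returns a dict with "color" (400x640x3 uint8, red, green, blue), "depth" (400x640 float32, m along the optical axis (not along the pixel's ray), 0 where there is no reading), "fx", "fy", "cx", "cy" (pixels), "rvec" (rotation vector, rad) and "tvec" (3), from world to camera coordinates, as OpenCV has them. Camera axes: x right, y down, z forward; pixel columns grow to the right and rows downward; lengths in m; the calibration is good to about 2 mm. A picture is of the moment at which its call begins.
- arm.hand_in(): hands the job in; it is judged then, once.
The state is a dict: "time": time; "joints": joint angles; "joint_vel": joint speeds; "effort": joint torques, N m; "position": TCP position; "ee_rot": TCP orientation; "force": force on the tool from outside, world axes, zero at the start; "torque": the same for the moment, N m; "finger_gap": opening from 0.0 (shut) to 1.0 (fully open); "grasp_force": force on a finger pad.
Only numpy, scipy, OpenCV 4.12 (cv2) and the standard library are available. Lean on these libraries where they do the work, as an engineer would, in place of code of your own. Each camera call takes 0.05 s, during which the arm holds its last target. There are 200 camera calls.

### The job

Pinch the bare spindle of the bearing stand and turn it with the fingers until you feel its two flats facing the two ends of the base plate, where the pointer ribs are. Then pick up the collar that has the two set screws, lower it over the spindle with the screws on the flats and pointing along the ribs, and finish while still holding it in the gripper with its top face flush with the end of the spindle, as if a helper were about to tighten the screws; do not let go. Leave the plain spacer ring, which has no screws, where it lies.

Things in the scene. Friction and masses are not known exactly. Their poses are not given: they have to be found in the camera images.
- stand: Grey bearing stand, fixed. Origin: centre of the underside of its base plate (90 mm in x, 130 mm in y, 14 mm thick), z up. A raised steel pointer rib (6 x 26 x 8 mm) lies at each of the plate's two ends, along the stand's y axis. The round housing (radius 36 mm at the foot, 24 at the top) ends 57 mm above the bench; the upright spindle stands out of it on the z axis.
- spindle_end (a point): Centre of the spindle's end face, 140 mm above the bench; axes as the stand's, not turning with the spindle. Steel spindle, diameter 26 mm. From 75 mm above the bench to its end it has two opposite flats, 17 mm across them (double D). Their angle is unknown at the start, 0.5 rad or more off the goal; at the goal their normals lie along the stand's y. End chamfered 1.5 mm.
- spindle_grip (a point): Point on the spindle axis 110 mm above the bench, mid height of the flats; axes as the stand's. The spindle turns about z either way with 0.12 N m drag and stays put. Closing fingers stop about 17 mm apart flat on the flats, 26 mm on the round sides; b degrees off the flats (b under 49) they ride on its edges, 26 cos(49 - b) mm apart, and grip stops them sliding square. A pinch can also turn it.
- collar: Loose aluminium shaft collar flat on the bench: ring, outer diameter 50 mm, bore 29, height 26, 0.1 to 0.2 kg. Origin: centre of its underside, z up. Two opposite dark set screws on its y axis at mid height (z = 13 mm): 11 mm heads stand 2.5 mm out of the ring (55 mm over both), 6 mm tips stand 5 mm into the bore (19 mm between the tips).
- collar_top (a point): Centre of the collar's top face, 26 mm above its origin; axes as the collar's. The collar goes down over the spindle only with its y axis within some 10 degrees of the flats' normal; else the screw tips rest on the spindle's end and its top stays 13 mm too high. Let go on the flats, it slides about 50 mm down.
- spacer: Bystander: plain aluminium spacer ring without screws, outer diameter 50 mm, 12 mm high. Origin: centre of its underside. Not to be used.

How it is judged:
By the outcome, as a careful person would: the job done as asked, in the order asked, and still so for the second after the job is handed in, while the arm keeps its last pose, push and grip.
It also fails if it takes over 72 s, if anything falls off the work surface, if the arm or the gripper's body presses on something with over 40 N, if the wrist force passes 120 N, or if a joint passes its speed limit or range.

## Working session

There is one attempt and no reset: what is moved stays moved. The work goes in short steps, Python scripts to look and compute and a shell command to move; the robot and the scene stay as the last step left them, time stands still between calls to the robot, and variables do not carry over. Pictures are saved under pics/ and viewed, at most 10 in all, crops included, and the job is handed in when it is done.

```bash
mkdir -p pics; ls
python3 - <<'E'
from rig import arm
import cv2,numpy as np
print({k:np.round(v,3).tolist() for k,v in arm.state().items()})
a=[]
for n in("side","top"):
    s=arm.snapshot(n); np.savez(f"pics/{n}0.npz",**s); a.append(s["color"])
    R=cv2.Rodrigues(np.array(s["rvec"]))[0]; print(n,s["fx"],s["cx"],s["cy"],(-R.T@np.ravel(s["tvec"])).round(3),R.round(2).tolist())
cv2.imwrite("pics/side0.png",a[0][:,:,::-1]);cv2.imwrite("pics/top0.png",a[1][:,:,::-1])
E
```

```text
pics
{'time': 0.0, 'joints': [-1.26, 0.088, 1.372, -0.0, 1.684, -0.103], 'joint_vel': [-0.0, 0.001, -0.001, -0.002, -0.0, -0.0], 'effort': [0.001, -34.018, -30.243, 0.072, 0.033, -0.0], 'position': [0.221, -0.503, 0.302], 'ee_rot': [[0.916, 0.402, -0.001], [0.402, -0.916, 0.002], [0.0, -0.002, -1.0]], 'force': [-0.345, -0.218, 0.607], 'torque': [-0.043, 0.03, -0.029], 'grasp_force': 0.0, 'finger_gap': 0.999}
side 400.81198466496835 322.2309391534679 210.14307371599364 [0.456 0.88  0.69 ] [[-0.98, -0.19, 0.0], [-0.13, 0.68, -0.72], [0.14, -0.71, -0.69]]
top 490.59051791937884 312.1819581093776 209.55862154577324 [0.436 0.255 1.087] [[-0.02, -1.0, -0.04], [-0.99, 0.03, -0.13], [0.13, 0.04, -0.99]]
```

View pics/top0.png

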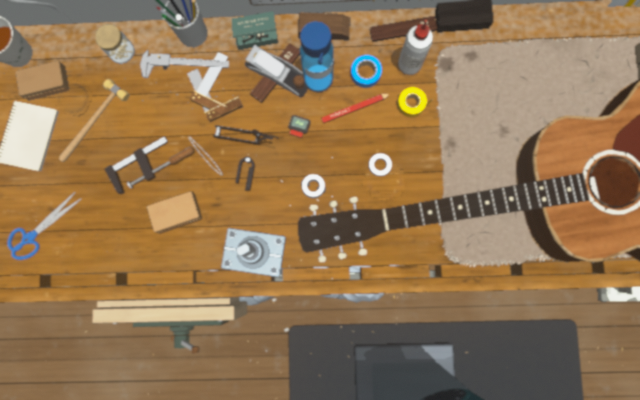

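View pics/side0.png

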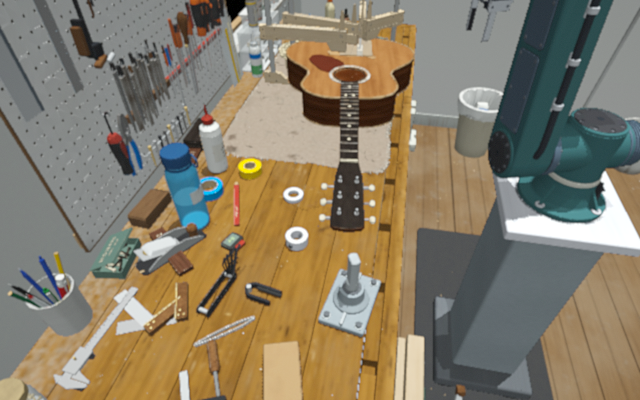

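The top view shows the stand at about (252,251), with rings at (313,185) and (380,164). In the side view the first ring, at (297,238), looks taller, so it is probably the collar.

```bash
cat > h.py <<'E'
import cv2,numpy as np
def load(f): return dict(np.load(f))
def cam(s):
    R=cv2.Rodrigues(np.array(s["rvec"],float))[0]; return R,-R.T@np.ravel(s["tvec"])
def rays(s,uv):
    R,c=cam(s); uv=np.atleast_2d(uv).astype(float)
    d=np.c_[(uv[:,0]-s["cx"])/s["fx"],(uv[:,1]-s["cy"])/s["fy"],np.ones(len(uv))]
    return c,d@R
def plane(s,uv,z):
    c,d=rays(s,uv); return c+d*((z-c[2])/d[:,2])[:,None]
def cloud(s):
    v,u=np.mgrid[:400,:640]; c,d=rays(s,np.c_[u.ravel(),v.ravel()])
    return (c+d*np.array(s["depth"]).reshape(-1,1)).reshape(400,640,3)
def tri(s1,p1,s2,p2):
    c1,d1=rays(s1,p1);c2,d2=rays(s2,p2);d1=d1[0];d2=d2[0]
    t=np.linalg.lstsq(np.c_[d1,-d2],c2-c1,rcond=None)[0]
    a=c1+t[0]*d1;b=c2+t[1]*d2;return (a+b)/2,np.linalg.norm(a-b)
E
python3 - <<'E'
from h import *
import cv2
from rig import arm
T=load("pics/top0.npz");S=load("pics/side0.npz")
for n,s,rs in(("top",T,[(295,168,332,204),(362,146,399,182),(212,220,295,282)]),("side",S,[(280,222,315,255),(278,182,310,206),(315,245,385,335)])):
    P=cloud(s)
    for i,(a,b,c,d) in enumerate(rs):
        hsv=cv2.cvtColor(s["color"],cv2.COLOR_RGB2HSV)[b:d,a:c]
        m=((hsv[...,1]<60)&(hsv[...,2]>120)).astype(np.uint8)
        k=max(cv2.findContours(m,0,2)[0],key=cv2.contourArea)
        (x,y),(w,h),an=cv2.minAreaRect(k); p=P[b:d,a:c][m>0]
        print(n,i,"rect",round(x+a,1),round(y+b,1),round(w,1),round(h,1),round(an,1),"z pct",np.percentile(p[:,2],[5,50,95,99]).round(3),"med xy",np.median(p[:,:2],0).round(3), "plane", plane(s,(x+a,y+b),[.026,.012,.014][i]).round(3))
def big(s,a,b,c,d,f): return cv2.resize(s["color"][b:d,a:c],None,fx=f,fy=f,interpolation=2)[:,:,::-1]
A=big(T,205,140,405,290,4);cv2.imwrite("pics/c1.png",A)
w=arm.snapshot("wrist");R,c=cam(w);print("wrist",c.round(3),R.round(2).tolist(),w["fx"])
E
```

```text
top 0 rect 312.5 185.5 23.0 23.0 90.0 z pct [-0.002  0.024  0.028  0.1  ] med xy [0.629 0.29 ] plane [[0.628 0.291 0.026]]
top 1 rect 380.0 164.0 22.0 22.0 90.0 z pct [-0.002  0.01   0.014  0.016] med xy [0.675 0.14 ] plane [[0.674 0.14  0.012]]
top 2 rect 253.9 253.8 61.8 45.1 9.1 z pct [0.008 0.015 0.126 0.141] med xy [0.483 0.419] plane [[0.482 0.424 0.014]]
side 0 rect 296.5 238.5 23.0 23.0 90.0 z pct [-0.001  0.021  0.027  0.028] med xy [0.628 0.291] plane [[0.625 0.3   0.026]]
side 1 rect 293.0 195.0 16.0 20.0 90.0 z pct [-0.002  0.01   0.013  0.014] med xy [0.674 0.138] plane [[0.673 0.145 0.012]]
side 2 rect 352.7 291.9 49.3 75.9 18.4 z pct [0.011 0.015 0.133 0.14 ] med xy [0.482 0.441] plane [[0.484 0.409 0.014]]
wrist [ 0.283 -0.477  0.383] [[0.4, -0.92, -0.0], [-0.89, -0.39, 0.23], [-0.22, -0.09, -0.97]] 322.098124971211
```

View pics/c1.png

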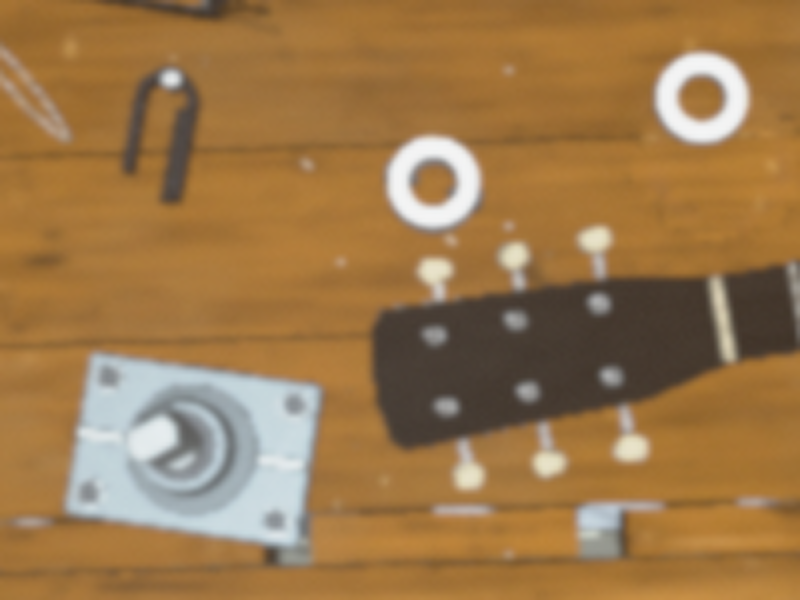

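The crop shows the collar at (434,183), the spacer at (702,98), and the stand with its rib line running from (100,435) to (280,461). The guitar head is next to the collar. I'll check obstacle heights before moving.

Run:
```python
from h import *
T=load("pics/top0.npz");P=cloud(T)
for a,b,c,d in((300,200,385,260),(385,180,520,230),(530,80,639,270),(295,200,312,240),(200,0,440,140)):
    p=P[b:d,a:c].reshape(-1,3);print((a,b,c,d),np.percentile(p[:,2],[5,50,95,99]).round(3),p.min(0).round(2),p.max(0).round(2))
m=(P[...,2]>.2)&(P[...,0]>.2)&(P[...,0]<.8);q=P[m];print(len(q),q.min(0) if len(q) else 0,q.max(0) if len(q) else 0)
```

```text
(300, 200, 385, 260) [-0.004  0.106  0.136  0.141] [ 0.44  0.13 -0.01] [0.6  0.32 1.09]
(385, 180, 520, 230) [-0.003  0.015  0.143  0.145] [ 0.44 -0.16 -0.01] [0.64 0.25 1.09]
(530, 80, 639, 270) [0.001 0.133 0.141 0.143] [ 0.43 -0.51 -0.57] [0.86 0.25 1.09]
(295, 200, 312, 240) [-0.004  0.003  0.108  0.11 ] [ 0.44  0.25 -0.01] [0.6  0.33 1.09]
(200, 0, 440, 140) [-0.043  0.     0.14   0.211] [ 0.44 -0.03 -0.08] [1.09 0.56 1.09]
976 [0.21605917 0.00466892 0.20025763] [0.43640992 0.25499014 1.08738065]
```

```bash
python3 -m handwheel '[[[0,0,-0.08],[0,0,0]],[[0,0,-0.08],[0,0,0]],[[0.2,-0.2,-0.08],[0,0,-0.2]],[[0.2,-0.2,-0.08],[0,0,-0.2]],[[0.2,-0.2,-0.08],[0,0,-0.2]],[[0.2,-0.2,-0.08],[0,0,-0.2]],[[0.2,-0.2,-0.08],[0,0,-0.2]],[[0.2,-0.2,-0.08],[0,0,-0.2]],[[0.2,-0.2,-0.08],[0,0,-0.2]],[[0.4,-0.4,-0.08],[0,0,-0.6]],[[0.4,-0.4,-0.08],[0,0,-0.6]],[[0.4,-0.4,-0.08],[0,0,-0.6]],[[0.4,-0.4,-0.08],[0,0,-0.6]],[[0.4,-0.4,-0.08],[0,0,-0.6]],[[0.4,-0.4,-0.08],[0,0,-0.6]],[[0.4,-0.4,-0.08],[0,0,-0.6]]]'
```

```text
time: 1.48
position: [0.4267, 0.0263, 0.3825]
ee_rot: [[0.527, 0.85, 0.0], [0.85, -0.527, 0.001], [0.0, -0.0, -1.0]]
force: [1.4, 0.2, -0.8]
finger_gap: 0.998
grasp_force: 0.0
```

```bash
python3 -m handwheel '[[[0.34,-0.08,0.06],[0,0,-0.44]],[[0.34,-0.08,0.06],[0,0,-0.44]],[[0.34,-0.08,0.06],[0,0,-0.44]],[[0.34,-0.08,0.06],[0,0,-0.44]],[[0.34,-0.08,0.06],[0,0,-0.44]],[[0.34,-0.08,0.06],[0,0,-0.44]],[[0.34,-0.08,0.06],[0,0,-0.44]],[[0.34,-0.08,0.06],[0,0,-0.44]],[[0.34,-0.08,0.06],[0,0,-0.44]],[[0.34,-0.08,0.06],[0,0,-0.44]],[[0.34,-0.08,0.06],[0,0,-0.44]],[[0.34,-0.08,0.06],[0,0,-0.44]]]'
python3 - <<'E'
from h import *
from rig import arm
s=arm.snapshot("wrist");np.savez("pics/w1.npz",**s);cv2.imwrite("pics/w1.png",s["color"][:,:,::-1])
E
```

```text
time: 2.48
position: [0.5383, 0.3538, 0.3225]
ee_rot: [[0.117, 0.993, -0.0], [0.993, -0.117, -0.001], [-0.001, -0.0, -1.0]]
force: [-0.2, 0.3, -0.3]
finger_gap: 0.995
grasp_force: 0.0
```

View pics/w1.png

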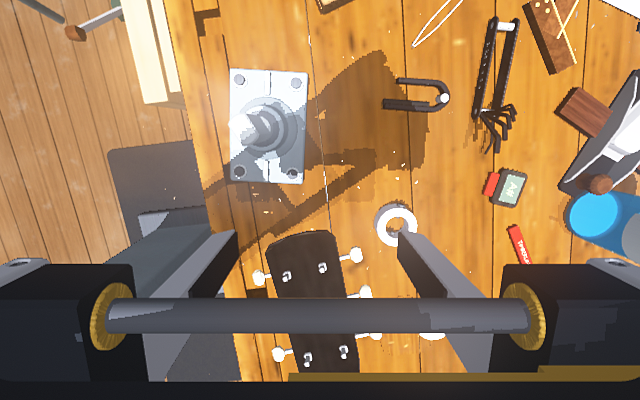

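The wrist view has the stand at (267,130), the spindle end at (255,125) and the collar at (396,226), partly hidden by a finger. I'll back off to clear the finger and take a second view.

```bash
python3 -m handwheel '[[[-0.07,0.04,0],[0,0,0]],[[-0.07,0.04,0],[0,0,0]],[[-0.07,0.04,0],[0,0,0]],[[-0.07,0.04,0],[0,0,0]],[[-0.07,0.04,0],[0,0,0]]]'
python3 - <<'E'
from h import *
from rig import arm
s=arm.snapshot("wrist");np.savez("pics/w2.npz",**s)
S=load("pics/w1.npz")
def big(s,a,b,c,d,w,h): return cv2.resize(s["color"][b:d,a:c],(w,h),interpolation=2)[:,:,::-1]
A=np.vstack([np.hstack([big(S,210,55,330,200,331,400),big(S,340,170,460,230,469,400)*0+big(S,350,185,434,257,469,400)])])
cv2.imwrite("pics/c2.png",A)
c2=s["color"][:,:,::-1];cv2.imwrite("pics/w2.png",c2[0:300,100:500].repeat(2,0).repeat(2,1))
E
```

```text
time: 2.95
position: [0.5698, 0.2792, 0.3238]
ee_rot: [[0.119, 0.993, 0.001], [0.993, -0.119, 0.001], [0.001, 0.001, -1.0]]
force: [-0.0, 1.4, 0.6]
finger_gap: 0.999
grasp_force: 0.0
```

View pics/w2.png

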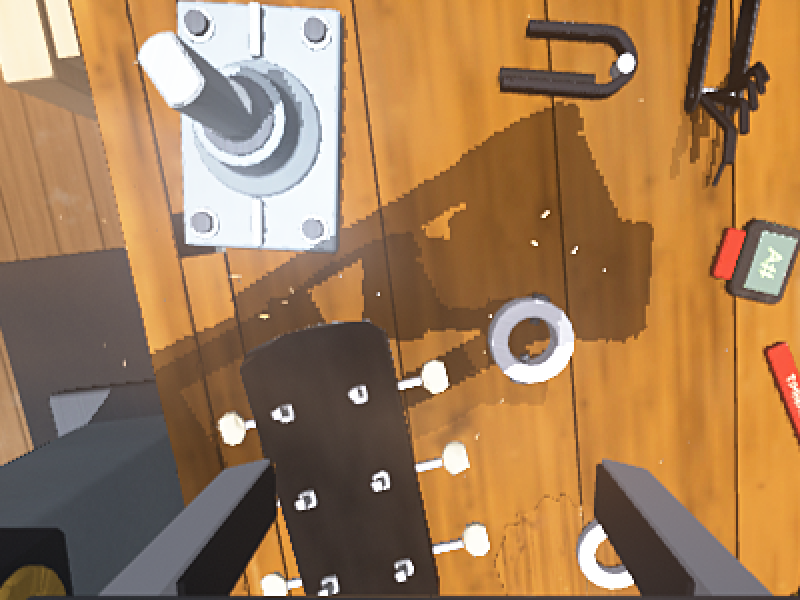

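The spindle end face is at about (172,72) in this 2x crop, the ribs at (256,30) and (257,220), and the collar at (532,340), which may have a screw tip visible in its bore.

Run:
```python
from h import *
W1,W2,T,S=[load(f"pics/{n}.npz") for n in("w1","w2","top0","side0")]
P=cloud(W2)
# spindle end: depth mask near z .14 in each view
C={}
for n,s,(a,b,c,d) in(("w1",W1,(215,95,300,165)),("w2",W2,(160,5,220,65)),("top",T,(230,235,262,265)),("side",S,(335,245,370,280))):
    Q=cloud(s)[b:d,a:c]; m=((abs(Q[...,2]-.139)<.006)).astype(np.uint8)
    if m.sum()<4: print(n,"none",Q[...,2].max());continue
    k=max(cv2.findContours(m,0,1)[0],key=cv2.contourArea)
    M=Q[m>0]; w=plane(s,k[:,0]+[a,b],.14)[:,:2]*1000
    r=cv2.minAreaRect(w.astype(np.float32)); bx=cv2.boxPoints(r); e=max([bx[1]-bx[0],bx[2]-bx[1]],key=np.linalg.norm)
    u=k[:,0].mean(0)+[a,b]; mm=cv2.moments(k); u=np.array([mm['m10']/mm['m00']+a,mm['m01']/mm['m00']+b]); C[n]=u
    print(n,u.round(1),"z",np.median(M[:,2]).round(4),"rect",np.round(r[0],1),np.round(r[1],1),"long yaw",np.degrees(np.arctan2(e[1],e[0])).round(1))
for a,b in(("w1","w2"),("top","side"),("w1","side"),("w1","top")):
    if a in C and b in C: p,g=tri(dict(w1=W1,w2=W2,top=T,side=S)[a],C[a],dict(w1=W1,w2=W2,top=T,side=S)[b],C[b]);print(a,b,p.round(4),g.round(4))
# plate outline from depth: z in .009..0.03 region
for n,s in(("w1",W1),("w2",W2),("top",T)):
    Q=cloud(s); m=(abs(Q[...,2]-.014)<.004)&(abs(Q[...,0]-.48)<.09)&(abs(Q[...,1]-.42)<.1)
    hsv=cv2.cvtColor(s["color"],cv2.COLOR_RGB2HSV); m&=hsv[...,1]<70
    k=max(cv2.findContours(m.astype(np.uint8),0,1)[0],key=cv2.contourArea); v=np.array(k[:,0],float)
    w=plane(s,v,.014)[:,:2]*1000; r=cv2.minAreaRect(w.astype(np.float32));bx=cv2.boxPoints(r); e=max([bx[1]-bx[0],bx[2]-bx[1]],key=np.linalg.norm)
    print(n,"plate",np.round(r[0],1),np.round(r[1],1),"yaw",np.degrees(np.arctan2(e[1],e[0])).round(1))
# collar
c2=W2["color"][:,:,::-1]; A=cv2.resize(c2[140:200,335:395],(480,480),interpolation=2)
B=cv2.resize(c2[5:65,160:220],(300,300),interpolation=2); cv2.imwrite("pics/c3.png",np.hstack([A,np.vstack([B,np.zeros((180,300,3),np.uint8)])]))
```

```text
w1 [243.8 129.2] z 0.1391 rect [487.8 424.4] [17.7 25.9] long yaw -64.9
w2 [186.3  35.2] z 0.1389 rect [488.3 423.2] [17.5 27.2] long yaw -64.9
top [243.  249.2] z 0.1387 rect [486.5 425.3] [16.6 25.9] long yaw -64.9
side [354.1 259.7] z 0.1389 rect [485.2 429.6] [17.8 28.9] long yaw -67.1
w1 w2 [0.4868 0.4247 0.1358] 0.0001
top side [0.4861 0.4261 0.1361] 0.001
w1 side [0.486  0.4246 0.1341] 0.0007
w1 top [0.4868 0.4252 0.1376] 0.0013
w1 plate [487.6 424.1] [128.8  88.9] yaw 79.9
w2 plate [487.9 423.4] [128.7  89.3] yaw 80.0
top plate [486.8 425.5] [129.9  89.6] yaw 80.1
```

View pics/c3.png

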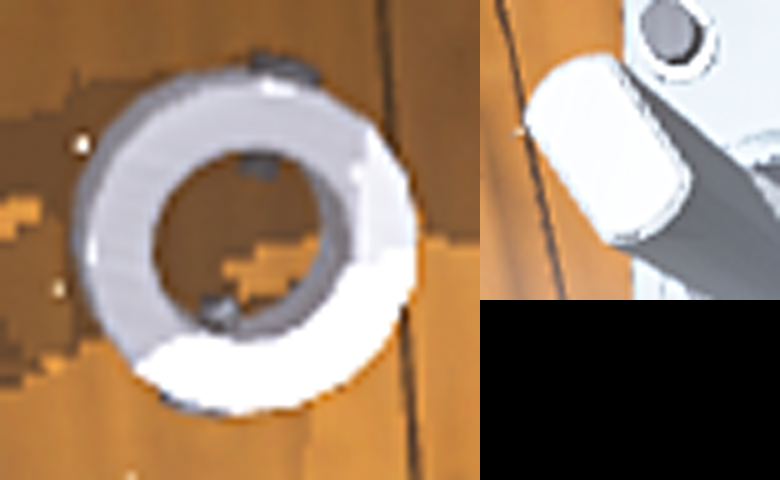

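The flats' long axis is at yaw 115°, so their normal is at 25° and needs turning to 80°, about +55°. The plate and spindle centres agree at (0.4877, 0.4242). The collar's screw heads are at (285,68) and (185,400) and its tips at (262,165) and (220,310). I'll compute the collar axis and check clearance to the guitar while moving to the spindle.

```bash
python3 -m handwheel '[[[0.134,-0.099,0.04],[0,0,-0.557]],[[0.134,-0.099,0.04],[0,0,-0.557]],[[0.134,-0.099,0.04],[0,0,-0.557]],[[0.134,-0.099,0.04],[0,0,-0.557]],[[0.134,-0.099,0.04],[0,0,-0.557]],[[0.134,-0.099,0.04],[0,0,-0.557]],[[0.134,-0.099,0.04],[0,0,-0.557]],[[0.134,-0.099,0.04],[0,0,-0.557]],[[0.134,-0.099,0.04],[0,0,-0.557]]]' 0.6 30
cat > q.py <<'E'
from h import *
from rig import arm
s=arm.state();R=np.array(s["ee_rot"])
print("t",round(s["time"],2),"pos",np.round(s["position"],4),"xyaw",np.degrees(np.arctan2(R[1,0],R[0,0])).round(2),"tilt",R[:2,2].round(4),"gap",round(s["finger_gap"]*94,1),"gf",round(s["grasp_force"],1),"F",np.round(s["force"],1),"j6",round(s["joints"][5],2))
import sys
if len(sys.argv)>4:
    g=np.array([float(v) for v in sys.argv[1:4]])-s["position"];print("tool shift to goal",(R.T@g).round(4),"rot z",round(-np.radians(float(sys.argv[4])-np.degrees(np.arctan2(R[1,0],R[0,0]))),4))
E
python3 q.py 0.4877 0.4243 0.188 115.1
python3 - <<'E'
from h import *
W2,T=load("pics/w2.npz"),load("pics/top0.npz")
px=lambda x,y:(335+x/8-.5,140+y/8-.5)
w=plane(W2,[px(262,165),px(220,310),px(285,68),px(185,400)],.013)
for a,b in((0,1),(2,3)): d=w[a]-w[b];print("screw yaw",np.degrees(np.arctan2(d[1],d[0])).round(1),np.linalg.norm(d).round(4),((w[a]+w[b])/2).round(4))
for n,s,(a,b,c,d) in(("w2",W2,(335,140,395,200)),("top",T,(295,168,332,204))):
    Q=cloud(s)[b:d,a:c];m=(abs(Q[...,2]-.026)<.007).astype(np.uint8)
    k=max(cv2.findContours(m,0,1)[0],key=cv2.contourArea);v=k[:,0]+np.array([a,b]);w=plane(s,v,.026)[:,:2]
    print(n,"collar top",(np.array(cv2.minEnclosingCircle((w*1000).astype(np.float32))[0])/1000).round(4),cv2.minEnclosingCircle((w*1000).astype(np.float32))[1],np.median(Q[m>0][:,2]).round(4))
th=np.radians(67);ux=np.array([np.cos(th),np.sin(th)]);uy=np.array([ux[1],-ux[0]])
for s in(W2,T):
    Q=cloud(s).reshape(-1,3);Q=Q[(Q[:,2]>.06)&(Q[:,2]<.16)]; L=np.c_[(Q[:,:2]-[.628,.291])@ux,(Q[:,:2]-[.628,.291])@uy,Q[:,2]]
    m=(abs(L[:,0])<.06)&(abs(L[:,1])<.11);print(m.sum(),L[m].min(0).round(3) if m.any() else 0,L[m].max(0).round(3) if m.any() else 0)
    m=(abs(L[:,0])<.045)&(abs(L[:,1])<.095);print(m.sum(),L[m].min(0).round(3) if m.any() else 0,L[m].max(0).round(3) if m.any() else 0)
E
```

```text
time: 3.75
position: [0.488, 0.4241, 0.2835]
ee_rot: [[-0.424, 0.906, 0.001], [0.906, 0.424, 0.0], [-0.0, 0.001, -1.0]]
force: [-0.1, -0.1, 0.1]
finger_gap: 0.597
grasp_force: 0.0
t 3.75 pos [0.488  0.4241 0.2835] xyaw 115.08 tilt [0.0013 0.0005] gap 56.1 gf 0.0 F [-0.1 -0.1  0.1] j6 0.19
tool shift to goal [ 0.0004 -0.0003  0.0955] rot z -0.0004
screw yaw 68.9 0.0229 [0.6295 0.2882 0.013 ]
screw yaw 68.2 0.0525 [0.6285 0.2885 0.013 ]
w2 collar top [0.6288 0.2883] 24.954578399658203 0.0253
top collar top [0.6283 0.2903] 25.464706420898438 0.025
2844 [-0.06  -0.11   0.087] [-0.008 -0.025  0.127]
1289 [-0.045 -0.095  0.087] [-0.008 -0.043  0.127]
620 [-0.06  -0.11   0.086] [-0.007 -0.026  0.128]
277 [-0.045 -0.095  0.086] [-0.007 -0.045  0.128]
```

Centred over the spindle. I'll descend, then close on the flats.

```bash
python3 -m handwheel '[[[0,0,0.03],[0,0,0]],[[0,0,0.06],[0,0,0]],[[0,0,0.08],[0,0,0]],[[0,0,0.095],[0,0,0]],[[0,0,0.095],[0,0,0]],[[0,0,0.095],[0,0,0]]]'
python3 -m handwheel '[[[0,0,0],[0,0,0]],[[0,0,0],[0,0,0]],[[0,0,0],[0,0,0]],[[0,0,0],[0,0,0]],[[0,0,0],[0,0,0]],[[0,0,0],[0,0,0]],[[0,0,0],[0,0,0]],[[0,0,0],[0,0,0]],[[0,0,0],[0,0,0]],[[0,0,0],[0,0,0]]]' 0 30
python3 q.py 0.4877 0.4243 0.188 170
python3 - <<'E'
from h import *
W2,T=load("pics/w2.npz"),load("pics/top0.npz")
Q=np.vstack([cloud(s)[m].reshape(-1,3) for s,m in((W2,np.s_[:,:]),(T,np.s_[:,:]))])
Q=Q[(Q[:,2]>.03)&(Q[:,2]<.16)&(np.hypot(Q[:,0]-.6285,Q[:,1]-.289)>.03)&(np.hypot(Q[:,0]-.6285,Q[:,1]-.289)<.15)]
for y in range(14,124,6):
    th=np.radians(y);ux=np.array([np.cos(th),np.sin(th)]);uy=np.array([ux[1],-ux[0]])
    L=np.c_[(Q[:,:2]-[.6285,.289])@ux,(Q[:,:2]-[.6285,.289])@uy];b=Q[:,2]>.085
    dist=lambda L,hx,hy:np.hypot(np.maximum(abs(L[:,0])-hx,0),np.maximum(abs(L[:,1])-hy,0)).min().round(4)
    o=b&(abs(L[:,0])<.0375)&(abs(L[:,1])<.0885)
    print(y,"body",dist(L[b],.0375,.0885),"maxz",Q[o,2].max().round(3) if o.any() else 0,"finger",dist(L,.011,.045))
E
```

```text
time: 4.25
position: [0.4878, 0.4237, 0.1872]
ee_rot: [[-0.424, 0.906, -0.001], [0.906, 0.424, -0.001], [-0.0, -0.001, -1.0]]
force: [-0.1, 0.3, 0.6]
finger_gap: 0.603
grasp_force: 0.0
time: 5.08
position: [0.4871, 0.4249, 0.1879]
ee_rot: [[-0.426, 0.905, -0.0], [0.905, 0.426, -0.0], [0.0, -0.0, -1.0]]
force: [-2.4, -1.0, 2.6]
finger_gap: 0.18
grasp_force: 30.0
t 5.08 pos [0.4871 0.4249 0.1879] xyaw 115.22 tilt [-0.0001 -0.0001] gap 17.0 gf 30.0 F [-2.4 -1.   2.6] j6 0.19
tool shift to goal [-0.0008  0.0003 -0.0001] rot z -0.9561
14 body 0.0122 maxz 0 finger 0.0387
20 body 0.0102 maxz 0 finger 0.0367
26 body 0.0076 maxz 0 finger 0.0341
32 body 0.0046 maxz 0 finger 0.0311
38 body 0.0011 maxz 0 finger 0.0276
44 body 0.0 maxz 0.094 finger 0.0236
50 body 0.0 maxz 0.107 finger 0.0193
56 body 0.0 maxz 0.109 finger 0.0147
62 body 0.0 maxz 0.113 finger 0.0103
68 body 0.0 maxz 0.128 finger 0.0069
74 body 0.0 maxz 0.125 finger 0.0061
80 body 0.0 maxz 0.118 finger 0.0056
86 body 0.0 maxz 0.122 finger 0.0057
92 body 0.0 maxz 0.135 finger 0.0066
98 body 0.0 maxz 0.125 finger 0.0063
104 body 0.0 maxz 0.125 finger 0.006
110 body 0.0 maxz 0.128 finger 0.0057
116 body 0.0 maxz 0.122 finger 0.0067
122 body 0.0 maxz 0.122 finger 0.0105
```

The gap reads 17.0 mm, so the pads are flat on the flats. Turning +54.8°.

```bash
python3 -m handwheel '[[[0,0,0],[0,0,-0.06]],[[0,0,0],[0,0,-0.13]],[[0,0,0],[0,0,-0.2]],[[0,0,0],[0,0,-0.28]],[[0,0,0],[0,0,-0.36]],[[0,0,0],[0,0,-0.44]],[[0,0,0],[0,0,-0.52]],[[0,0,0],[0,0,-0.6]],[[0,0,0],[0,0,-0.68]],[[0,0,0],[0,0,-0.76]],[[0,0,0],[0,0,-0.84]],[[0,0,0],[0,0,-0.91]],[[0,0,0],[0,0,-0.956]],[[0,0,0],[0,0,-0.956]],[[0,0,0],[0,0,-0.956]],[[0,0,0],[0,0,-0.956]]]'; python3 q.py 0.4877 0.4243 0.188 170
python3 -c "from rig import arm;print(arm.state()['torque'])"
```

```text
time: 6.42
position: [0.4875, 0.4254, 0.188]
ee_rot: [[-0.985, 0.174, 0.001], [0.174, 0.985, 0.001], [-0.001, 0.002, -1.0]]
force: [1.4, 3.0, 1.8]
finger_gap: 0.179
grasp_force: 30.0
t 6.42 pos [0.4875 0.4254 0.188 ] xyaw 169.95 tilt [0.0011 0.0014] gap 16.8 gf 30.0 F [1.4 3.  1.8] j6 -0.77
tool shift to goal [-0.0004 -0.0011 -0.    ] rot z -0.0008
[ 0.18844746 -0.09295422  0.11031594]
```

```bash
python3 -m handwheel '[[[0,0,0],[0,0,0]],[[0,0,0],[0,0,0]],[[0,0,0],[0,0,0]],[[0,0,0],[0,0,0]],[[0,0,-0.03],[0,0,0]],[[0,0,-0.06],[0,0,0]],[[0,0,-0.1],[0,0,0]],[[-0.05,-0.1,-0.14],[0,0,0]],[[-0.05,-0.1,-0.14],[0,0,0]],[[-0.05,-0.1,-0.14],[0,0,0]],[[-0.05,-0.1,-0.14],[0,0,0]],[[-0.05,-0.1,-0.14],[0,0,0]]]' 0.6; python3 q.py 0.6285 0.289 0.3 22
python3 - <<'E'
from h import *
from rig import arm
s=arm.snapshot("wrist");np.savez("pics/w3.npz",**s)
T=arm.snapshot("top")
for n,s in (("w",s),("t",T)):
    Q=cloud(s);m=((abs(Q[...,2]-.139)<.006)&(np.hypot(Q[...,0]-.487,Q[...,1]-.425)<.03)).astype(np.uint8)
    ks=cv2.findContours(m,0,1)[0]
    if not ks: print(n,"none");continue
    k=max(ks,key=cv2.contourArea);w=plane(s,k[:,0],.14)[:,:2]*1000
    r=cv2.minAreaRect(w.astype(np.float32)); bx=cv2.boxPoints(r); e=max([bx[1]-bx[0],bx[2]-bx[1]],key=np.linalg.norm)
    print(n,np.round(r[0],1),np.round(r[1],1),"long yaw",np.degrees(np.arctan2(e[1],e[0])).round(1))
E
```

```text
time: 7.42
position: [0.5199, 0.3162, 0.3289]
ee_rot: [[-0.984, 0.177, 0.002], [0.177, 0.984, 0.001], [-0.002, 0.001, -1.0]]
force: [-0.4, -0.3, -1.1]
finger_gap: 0.6
grasp_force: 0.0
t 7.42 pos [0.5199 0.3162 0.3289] xyaw 169.79 tilt [0.002  0.0011] gap 56.4 gf 0.0 F [-0.4 -0.3 -1.1] j6 -0.94
tool shift to goal [-0.1117 -0.0075  0.0291] rot z 2.5793
w [486.7 423.2] [18.5 25.3] long yaw -9.5
t none
```

Vision confirms the flats run along -9.5°, against a goal of -10°. Next, over the collar at yaw 22°. That yaw keeps the gripper's body clear of the guitar head and the pads clear of the screws.

```bash
python3 -m handwheel '[[[-0.04,0,0],[0,0,0.12]],[[-0.08,0,0],[0,0,0.24]],[[-0.112,-0.007,0],[0,0,0.36]],[[-0.112,-0.007,0],[0,0,0.48]],[[-0.112,-0.007,0],[0,0,0.6]],[[-0.112,-0.007,0],[0,0,0.72]],[[-0.112,-0.007,0],[0,0,0.84]],[[-0.112,-0.007,0],[0,0,0.96]],[[-0.112,-0.007,0],[0,0,1.08]],[[-0.112,-0.007,0],[0,0,1.2]],[[-0.112,-0.007,0],[0,0,1.32]],[[-0.112,-0.007,0],[0,0,1.44]],[[-0.112,-0.007,0],[0,0,1.56]],[[-0.112,-0.007,0],[0,0,1.68]],[[-0.112,-0.007,0],[0,0,1.8]],[[-0.112,-0.007,0],[0,0,1.92]],[[-0.112,-0.007,0],[0,0,2.04]],[[-0.112,-0.007,0],[0,0,2.16]],[[-0.112,-0.007,0],[0,0,2.28]],[[-0.112,-0.007,0],[0,0,2.4]]]' 0.8; python3 q.py 0.6286 0.289 0.1 22
```

```text
time: 9.18
position: [0.6274, 0.2932, 0.3257]
ee_rot: [[0.845, 0.534, -0.003], [0.534, -0.845, -0.001], [-0.003, -0.001, -1.0]]
force: [-0.5, -1.5, -0.5]
finger_gap: 0.801
grasp_force: 0.0
t 9.18 pos [0.6274 0.2932 0.3257] xyaw 32.28 tilt [-0.003  -0.0008] gap 75.3 gf 0.0 F [-0.5 -1.5 -0.5] j6 1.36
tool shift to goal [-0.0006  0.0044  0.2257] rot z 0.1794
```

```bash
python3 -m handwheel '[[[-0.001,0.004,0],[0,0,0.09]],[[-0.001,0.004,0],[0,0,0.18]],[[-0.001,0.004,0.03],[0,0,0.18]],[[-0.001,0.004,0.06],[0,0,0.18]],[[-0.001,0.004,0.1],[0,0,0.18]],[[-0.001,0.004,0.13],[0,0,0.18]],[[-0.001,0.004,0.15],[0,0,0.18]],[[-0.001,0.004,0.16],[0,0,0.18]],[[-0.001,0.004,0.16],[0,0,0.18]],[[-0.001,0.004,0.16],[0,0,0.18]]]' 0.75; python3 q.py 0.6286 0.289 0.1 22
python3 - <<'E'
from h import *
from rig import arm
s=arm.snapshot("wrist");np.savez("pics/w4.npz",**s);cv2.imwrite("pics/w4.png",s["color"][:,:,::-1])
E
```

```text
time: 10.02
position: [0.6292, 0.2884, 0.1672]
ee_rot: [[0.926, 0.378, -0.001], [0.378, -0.926, -0.0], [-0.001, -0.0, -1.0]]
force: [0.2, 0.4, 0.0]
finger_gap: 0.752
grasp_force: 0.0
t 10.02 pos [0.6292 0.2884 0.1672] xyaw 22.24 tilt [-0.0009 -0.0003] gap 70.7 gf 0.0 F [0.2 0.4 0. ] j6 1.53
tool shift to goal [-0.0002 -0.0008  0.0672] rot z 0.0041
```

View pics/w4.png

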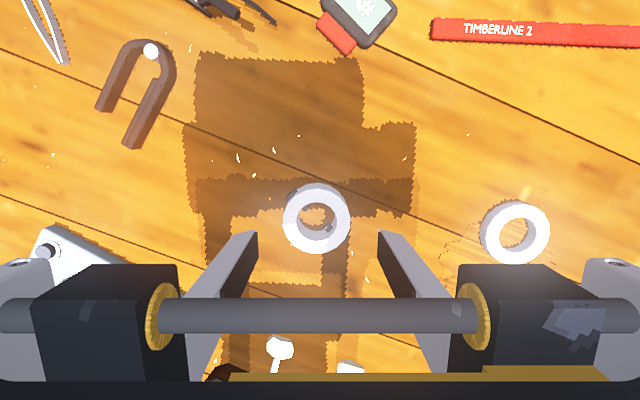

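The collar is centred between the fingers at (317,218), with its screws running upper-left to lower-right, clear of the pads. Descend and close.

```bash
python3 -m handwheel '[[[0,-0.001,0.02],[0,0,0]],[[0,-0.001,0.04],[0,0,0]],[[0,-0.001,0.055],[0,0,0]],[[0,-0.001,0.066],[0,0,0]],[[0,-0.001,0.066],[0,0,0]],[[0,-0.001,0.066],[0,0,0]]]'; python3 -m handwheel '[[[0,0,0],[0,0,0]],[[0,0,0],[0,0,0]],[[0,0,0],[0,0,0]],[[0,0,0],[0,0,0]],[[0,0,0],[0,0,0]],[[0,0,0],[0,0,0]],[[0,0,0],[0,0,0]]]' 0.3 30;  python3 q.py 0.6286 0.289 0.1 22
```

```text
time: 10.57
position: [0.6296, 0.2886, 0.1028]
ee_rot: [[0.926, 0.377, 0.001], [0.377, -0.926, 0.0], [0.001, 0.0, -1.0]]
force: [-1.1, -0.2, 0.1]
finger_gap: 0.748
grasp_force: 0.0
time: 11.15
position: [0.6297, 0.2888, 0.1032]
ee_rot: [[0.926, 0.377, 0.002], [0.377, -0.926, 0.001], [0.003, -0.0, -1.0]]
force: [-0.5, 1.5, 4.8]
finger_gap: 0.528
grasp_force: 30.0
t 11.15 pos [0.6297 0.2888 0.1032] xyaw 22.17 tilt [0.0023 0.0014] gap 49.7 gf 30.0 F [-0.5  1.5  4.8] j6 1.53
tool shift to goal [-0.0009 -0.0005  0.0032] rot z 0.003
```

Gripped, with a 49.7 mm gap. Lift and measure how it sits in the hand.

```bash
python3 -m handwheel '[[[0,0,-0.02],[0,0,0]],[[0,0,-0.05],[0,0,0]],[[0,0,-0.09],[0,0,0]],[[0,0,-0.13],[0,0,0]],[[0,0,-0.17],[0,0,0]],[[0,0,-0.2],[0,0,0]],[[0,0,-0.2],[0,0,0]],[[0,0,-0.2],[0,0,0]]]' - 35; python3 q.py 0.4875 0.4245 0.31 33.7
python3 - <<'E'
from h import *
from rig import arm
s=arm.snapshot("wrist");np.savez("pics/w5.npz",**s);st=arm.state();R=np.array(st["ee_rot"]);p=np.array(st["position"])
A=cv2.resize(s["color"][160:270,240:400],(800,550),interpolation=2)[:,:,::-1];cv2.imwrite("pics/c5.png",A)
L=(cloud(s)-p)@R; print("top z pct", [np.percentile(L[170:260,260:380][...,2],q).round(4) for q in (5,25,50)])
E
```

```text
time: 11.82
position: [0.6296, 0.2882, 0.3034]
ee_rot: [[0.926, 0.377, 0.004], [0.377, -0.926, 0.001], [0.004, 0.001, -1.0]]
force: [0.5, -0.3, -2.6]
finger_gap: 0.525
grasp_force: 35.0
t 11.82 pos [0.6296 0.2882 0.3034] xyaw 22.14 tilt [0.0038 0.0007] gap 49.4 gf 35.0 F [ 0.5 -0.3 -2.6] j6 1.53
tool shift to goal [-0.0802 -0.1798 -0.007 ] rot z -0.2017
top z pct [np.float64(0.0735), np.float64(0.0761), np.float64(0.3005)]
```

View pics/c5.png

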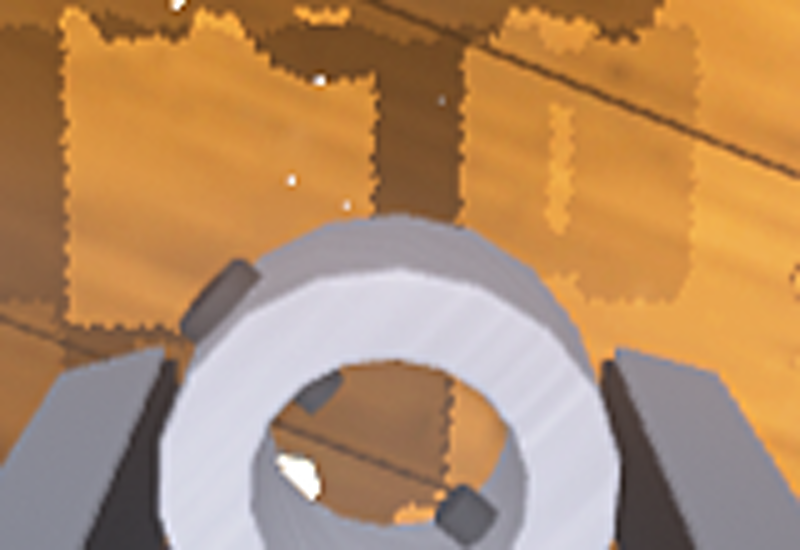

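The collar is held by its plain sides, with the head at (220,300) and the tips at (320,392) and (467,515). I'll work out its centre and screw angle in the tool frame.

Run:
```python
from h import *
from rig import arm
from scipy.optimize import least_squares
s=load("pics/w5.npz");st=arm.state();R=np.array(st["ee_rot"]);p=np.array(st["position"])
def tp(uv,z):
    c,d=rays(s,uv);c=R.T@(c-p);d=d@R;return c+d*((z-c[2])/d[:,2])[:,None]
px=lambda q:np.array(q)/5+[240,160]-.4
def fit(q,z):
    w=tp(px(q),z)[:,:2]*1000;f=least_squares(lambda v:np.hypot(*(w-v[:2]).T)-v[2],[0,0,20]);return f.x.round(2),abs(f.fun).max().round(2)
for z in(.075,.077):
    print(z,"outer",fit([(400,270),(310,293),(235,350),(185,410),(160,470),(165,545),(495,295),(560,345),(600,400),(620,465),(615,530)],z))
    print("bore",fit([(400,360),(330,372),(280,415),(252,480),(262,540),(460,378),(503,415),(526,465),(520,530)],z))
w=tp(px([(314,402),(452,503),(320,392),(467,515),(220,302)]),.090)*1000;print(w.round(1))
for a,b in((0,1),(2,3),(4,1),(4,3)):
    d=(w[b]-w[a])[:2];print(np.degrees(np.arctan2(d[1],d[0])).round(1),np.linalg.norm(d).round(1))
```

```text
0.075 outer (array([-0.25,  1.24, 24.41]), np.float64(1.1))
bore (array([ 0.53,  0.95, 14.66]), np.float64(0.24))
0.077 outer (array([-1.1 ,  1.25, 24.71]), np.float64(1.11))
bore (array([-0.31,  0.96, 14.85]), np.float64(0.25))
[[  5.3  -7.7  90. ]
 [ -7.2   8.2  90. ]
 [  6.5  -7.   90. ]
 [ -8.7  10.   90. ]
 [ 17.2 -18.2  90. ]]
128.0 20.2
131.7 22.8
132.7 35.9
132.6 38.2
```

```bash
python3 -m handwheel '[[[-0.015,-0.035,0],[0,0,-0.05]],[[-0.03,-0.07,0],[0,0,-0.1]],[[-0.045,-0.1,0],[0,0,-0.15]],[[-0.06,-0.13,0],[0,0,-0.186]],[[-0.072,-0.16,0],[0,0,-0.186]],[[-0.08,-0.181,0],[0,0,-0.186]],[[-0.08,-0.181,0],[0,0,-0.186]],[[-0.08,-0.181,0.02],[0,0,-0.186]],[[-0.08,-0.181,0.04],[0,0,-0.186]],[[-0.08,-0.181,0.04],[0,0,-0.186]],[[-0.08,-0.181,0.04],[0,0,-0.186]]]'; python3 q.py 0.4874 0.4256 0.217 32.8
python3 - <<'E'
from h import *
from rig import arm
s=arm.snapshot("wrist");np.savez("pics/w6.npz",**s)
A=cv2.resize(s["color"][140:270,230:410],(792,572),interpolation=2)[:,:,::-1];cv2.imwrite("pics/c6.png",A)
E
```

```text
time: 12.78
position: [0.486, 0.4244, 0.2567]
ee_rot: [[0.841, 0.541, -0.007], [0.541, -0.841, -0.006], [-0.009, 0.001, -1.0]]
force: [-0.0, 0.1, -1.2]
finger_gap: 0.527
grasp_force: 35.0
t 12.78 pos [0.486  0.4244 0.2567] xyaw 32.78 tilt [-0.0072 -0.0059] gap 49.6 gf 35.0 F [-0.   0.1 -1.2] j6 1.63
tool shift to goal [ 0.0022 -0.0003  0.0397] rot z -0.0003
```

View pics/c6.png

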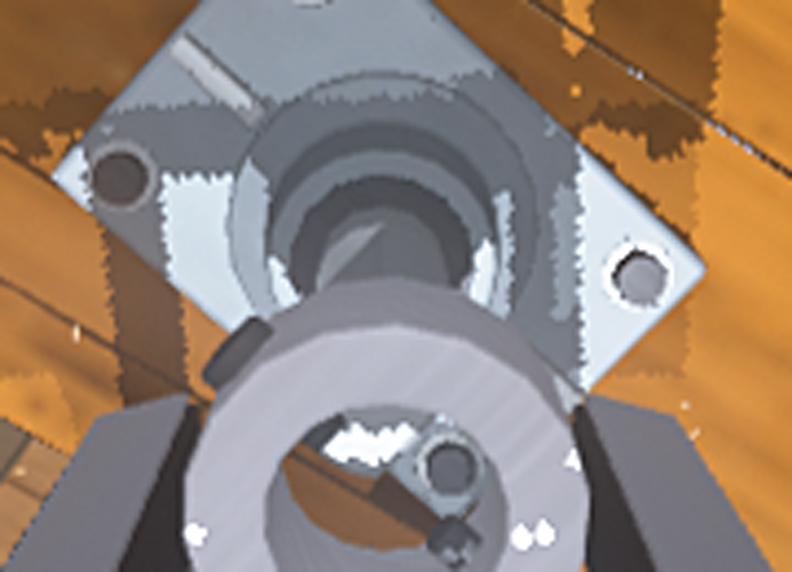

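Viewed past the collar, the spindle stands below the bore, and the screw line from (240,350) to (455,540) is parallel to the rib at (220,80). I'll hold briefly and re-read the pose.

```bash
python3 -m handwheel '[[[0,0,0],[0,0,0]],[[0,0,0],[0,0,0]],[[0,0,0],[0,0,0]],[[0,0,0],[0,0,0]]]'; python3 q.py 0.4874 0.4256 0.217 32.8;python3 q.py 0.4874 0.4256 0.217 32.8
```

```text
time: 13.17
position: [0.4871, 0.4258, 0.2628]
ee_rot: [[0.841, 0.542, 0.002], [0.542, -0.841, 0.001], [0.002, 0.0, -1.0]]
force: [0.7, -0.4, -2.8]
finger_gap: 0.527
grasp_force: 35.0
t 13.17 pos [0.4871 0.4258 0.2628] xyaw 32.81 tilt [0.0015 0.001 ] gap 49.5 gf 35.0 F [ 0.7 -0.4 -2.8] j6 1.63
tool shift to goal [0.0001 0.0003 0.0458] rot z 0.0001
t 13.17 pos [0.4871 0.4258 0.2628] xyaw 32.81 tilt [0.0015 0.001 ] gap 49.5 gf 35.0 F [ 0.7 -0.4 -2.8] j6 1.63
tool shift to goal [0.0001 0.0003 0.0458] rot z 0.0001
```

```bash
python3 -m handwheel '[[[0,0,0.008],[0,0,0]],[[0,0,0.014],[0,0,0]],[[0,0,0.018],[0,0,0]],[[0,0,0.022],[0,0,0]],[[0,0,0.025],[0,0,0]],[[0,0,0.025],[0,0,0]],[[0,0,0.025],[0,0,0]]]'; python3 q.py 0.4874 0.4256 0.217 32.8
```

```text
time: 13.75
position: [0.4867, 0.4257, 0.2363]
ee_rot: [[0.84, 0.542, -0.0], [0.542, -0.84, -0.0], [-0.001, 0.0, -1.0]]
force: [0.5, 0.8, -2.4]
finger_gap: 0.528
grasp_force: 35.0
t 13.75 pos [0.4867 0.4257 0.2363] xyaw 32.82 tilt [-0.0005 -0.0004] gap 49.6 gf 35.0 F [ 0.5  0.8 -2.4] j6 1.63
tool shift to goal [0.0006 0.0005 0.0193] rot z 0.0003
```

The bore is over the spindle end with no contact force. Continue past the screw tips in small steps.

```bash
python3 -m handwheel '[[[0,0,0.002],[0,0,0]],[[0,0,0.004],[0,0,0]],[[0,0,0.006],[0,0,0]],[[0,0,0.007],[0,0,0]],[[0,0,0.008],[0,0,0]],[[0,0,0.008],[0,0,0]],[[0,0,0.008],[0,0,0]]]'; python3 q.py 0.4874 0.4256 0.217 32.8
```

```text
time: 14.33
position: [0.4867, 0.4258, 0.2286]
ee_rot: [[0.84, 0.542, -0.0], [0.542, -0.84, -0.0], [-0.0, 0.0, -1.0]]
force: [-0.4, 0.1, -1.7]
finger_gap: 0.53
grasp_force: 35.0
t 14.33 pos [0.4867 0.4258 0.2286] xyaw 32.82 tilt [-0.0001 -0.0001] gap 49.8 gf 35.0 F [-0.4  0.1 -1.7] j6 1.63
tool shift to goal [0.0005 0.0005 0.0116] rot z 0.0003
```

The tips are past the end face with no contact. Going on to flush.

```bash
python3 -m handwheel '[[[0,0,0.003],[0,0,0]],[[0,0,0.006],[0,0,0]],[[0,0,0.008],[0,0,0]],[[0,0,0.01],[0,0,0]],[[0,0,0.011],[0,0,0]],[[0,0,0.011],[0,0,0]],[[0,0,0.011],[0,0,0]],[[0,0,0.011],[0,0,0]]]'; python3 q.py 0.4874 0.4256 0.217 32.8
python3 - <<'E'
from h import *
from rig import arm
s=arm.snapshot("wrist");np.savez("pics/w7.npz",**s)
A=cv2.resize(s["color"][150:270,240:400],(800,600),interpolation=2)[:,:,::-1];cv2.imwrite("pics/c7.png",A)
Q=cloud(s)[150:270,240:400];r=np.hypot(Q[...,0]-.4868,Q[...,1]-.4255);z=Q[...,2]
for a,b in((0,.004),(.0,.007),(.017,.023)):
    m=(r>=a)&(r<b)&(z>.12)&(z<.16);print(a,b,m.sum(),np.percentile(z[m],[10,50,90]).round(4) if m.any() else 0)
E
```

```text
time: 15.0
position: [0.4868, 0.4258, 0.2178]
ee_rot: [[0.84, 0.542, 0.0], [0.542, -0.84, 0.0], [0.0, 0.0, -1.0]]
force: [0.3, -0.4, -2.5]
finger_gap: 0.529
grasp_force: 35.0
t 15.0 pos [0.4868 0.4258 0.2178] xyaw 32.82 tilt [0.0003 0.0001] gap 49.8 gf 35.0 F [ 0.3 -0.4 -2.5] j6 1.63
tool shift to goal [0.0004 0.0005 0.0008] rot z 0.0003
0 0.004 165 [0.1387 0.1394 0.1401]
0.0 0.007 506 [0.1387 0.1393 0.1401]
0.017 0.023 1601 [0.139  0.1398 0.1405]
```

View pics/c7.png

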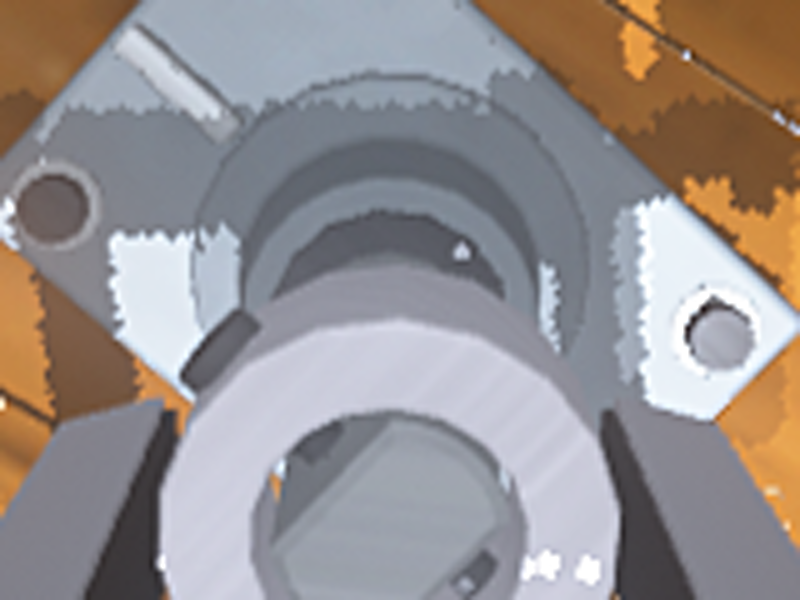

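The collar sits over the double D with its tips at (322,442) and (478,572) facing the flats. It reads about 0.5 mm high. I'll check the angles and centring in this same image.

Run:
```python
from h import *
from scipy.optimize import least_squares
s=load("pics/w7.npz");px=lambda q:np.array(q)/5+[240,150]-.4
def yaw(q,z):
    w=plane(s,px(q),z)*1000;d=(w[-1]-w[0])[:2];return np.degrees(np.arctan2(d[1],d[0])).round(1),np.linalg.norm(d).round(1),w[:,:2].round(1).tolist()
print("head-tip2",yaw([(220,350),(478,572)],.1275));print("tips",yaw([(322,442),(478,572)],.1275))
print("rib",yaw([(130,42),(230,130)],.022));
print("flat1",yaw([(272,543),(387,424)],.139));print("flat2",yaw([(395,598),(505,522)],.139))
w=plane(s,px([(400,412),(335,425),(285,465),(254,530),(262,585),(460,428),(505,465),(527,525)]),.1398)[:,:2]*1000
print("bore",least_squares(lambda v:np.hypot(*(w-v[:2]).T)-v[2],[487,425,14]).x.round(1))
```

```text
head-tip2 (np.float64(-99.7), np.float64(39.3), [[491.3, 450.1], [484.7, 411.4]])
tips (np.float64(-98.8), np.float64(23.7), [[488.3, 434.9], [484.7, 411.4]])
rib (np.float64(-99.4), np.float64(22.6), [[497.7, 484.5], [494.0, 462.2]])
flat1 (np.float64(-9.8), np.float64(18.1), [[479.5, 435.1], [497.4, 432.0]])
flat2 (np.float64(-20.5), np.float64(14.6), [[481.3, 420.7], [495.0, 415.6]])
bore [486.7 424.5  14.6]
```

Screws are at 80.3°, the rib at 80.6° and the flats' normal at 80.2°. Lowering the last 0.6 mm.

```bash
python3 -m handwheel '[[[0,0,0.0006],[0,0,0]],[[0,0,0.0006],[0,0,0]],[[0,0,0.0006],[0,0,0]],[[0,0,0.0006],[0,0,0]],[[0,0,0.0006],[0,0,0]],[[0,0,0.0006],[0,0,0]]]'; python3 q.py 0.4868 0.4256 0.217 32.8
python3 - <<'E'
from h import *
from rig import arm
for i in range(2):
    Q=cloud(arm.snapshot("wrist"))[150:270,240:400];r=np.hypot(Q[...,0]-.4868,Q[...,1]-.4255);z=Q[...,2]
    print([np.mean(z[(r>=a)&(r<b)&(abs(z-.14)<.004)]).round(5) for a,b in((0,.006),(.017,.023))])
E
```

```text
time: 15.55
position: [0.4868, 0.4257, 0.2171]
ee_rot: [[0.84, 0.542, 0.0], [0.542, -0.84, -0.0], [0.0, 0.0, -1.0]]
force: [0.1, -0.5, -0.8]
finger_gap: 0.531
grasp_force: 35.0
t 15.55 pos [0.4868 0.4257 0.2171] xyaw 32.82 tilt [ 0.0001 -0.0001] gap 49.9 gf 35.0 F [ 0.1 -0.5 -0.8] j6 1.63
tool shift to goal [-0.      0.0001  0.0001] rot z 0.0003
[np.float64(0.13939), np.float64(0.13905)]
[np.float64(0.13933), np.float64(0.13903)]
```

The collar is flush to within about 0.3 mm, aligned and still gripped. Handing in.

```bash
python3 -c "
from rig import arm
print(arm.hand_in())"
```

```text
the job is handed in; nothing more can be done
None
```

The job is handed in: the spindle flats face the ribs, and the collar is held over the spindle with its screws on the flats, within about 1° of the ribs, and its top flush to about 0.3 mm; the spacer was not touched.

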